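Free the sample cooler's sprung cover and hold it just under its balance point

TASK

Lift the steel saddle weight up and off the handle bar of the sample cooler's cover, and stand it upright on its two legs in the shallow metal tray, let go. Then take the cover by its handle bar, raise it past its balance point (45 degrees open; go to about 55) without letting it fly up to its open stop, ease it back and finish while still gripping the bar, holding the cover still about 5 degrees under the balance point (at 40 degrees), so that I can slip the hinge spring out. Leave everything else on the bench where it is.

Things in the scene. Friction and masses are not known exactly. Their poses are not given: they have to be found in the camera images.
- cooler: Sample cooler, light grey instrument fixed to the bench: 260 mm wide, case 121 mm high in front, rear 116 mm part 151 mm high. Origin on the bench, below the middle of the cover; own x points from the handle bar (front) to the hinge (back), y along the hinge. Its front face is at own x = -84 mm, its back at +212 mm.
- cover (a joint): Opening angle of the dark grey cover (0.9 kg), rad: 0 closed, grows as its front rises, stop at 1.35. A hinge spring carries part of its weight: balance point at 0.785 (45 degrees); below it the cover falls shut, above it it springs open. Hardly any friction. Lifting takes 1.1 N at the bar when closed, fading to 0 at the balance point; above, it pulls up with up to 1.5 N.
- cover_bar (a point): Middle of the cover's handle bar: round steel, 12 mm in diameter, along the hinge direction (own y), free 75 mm either side of the middle between two arms. Cover closed: bar centre 132 mm above the bench, level with the hinge and the 18 mm thick cover's mid-plane, 42 mm in front of cover edge and case front, so a finger fits between from above. It moves with the cover.
- cover_hinge (a point): Middle of the hinge axis, 132 mm above the bench, parallel to the bar and 210 mm from the bar's centre line, 84 mm behind the cooler's origin. Its axes turn with the cover.
- keeper: Saddle weight, bare steel, 0.45-0.66 kg, an upside-down U astride the bar up to 40 mm off its middle: 38 (own x) by 40 mm (y, along the bar); two 10 mm legs, 18 mm slot 55 mm deep; crown 12 mm; on top a darker grip tab 14 (x) by 20 (y) mm, from z = 67 to 101 mm. Origin midway between the legs' feet, z up. Slot roof (z = 55 mm) rests on the bar; raise it 70 mm to clear the bar.
- tray: Shallow square aluminium tray fixed to the bench, 150 by 150 mm, walls 4 mm thick and 18 mm high, floor 4 mm thick, empty. It stands left or right of the cooler. Origin at the centre of its underside.
- rack: Bystander: white vial rack, 100 by 120 mm, 53 mm high, on the other side of the cooler from the tray. Origin at the centre of its underside.
- column: Bystander: steel tube lying along its own y, 130 mm long, 15 mm in diameter, between the robot and the cooler. Origin below its middle.
- amber: Bystander: amber bottle, 84 mm in diameter, 170 mm high, beyond the tray or rack on the left (+y). Origin at the centre of its underside.
- clear: Bystander: clear bottle with blue cap, 80 mm in diameter, 160 mm high, far right. Origin at the centre of its underside.
- beaker: Bystander: small glass cup, 64 mm in diameter, 85 mm high, right of the cooler. Origin at the centre of its underside.
- jar: Bystander: white jar, 54 mm in diameter, 60 mm high, left of the cooler. Origin at the centre of its underside.
- cap: Bystander: blue bottle cap, 52 mm in diameter, 22 mm high, on the cooler's rear deck. Origin at the centre of its underside.

How it is judged:
By the outcome, as a careful person would: the job done as asked, in the order asked, and still so for the second after the job is handed in, while the arm keeps its last pose, push and grip.
It also fails if it takes over 58 s, if anything falls off the work surface, if the arm or the gripper's body presses on something with over 40 N, if the wrist force passes 120 N, or if a joint passes its speed limit or range.

ROBOT

A 7-joint arm with a two-finger parallel gripper is mounted at the origin on the work surface. World frame = base frame: x ahead of the robot, y to its left, z up, the work surface at z = 0. Lengths are in m, angles in rad, forces in N, time in s.
With the tool pointing down it reaches from about 0.35 to 0.9 m from the base axis. Payload 8.1 kg.
Tool frame: the origin (TCP) lies on the front face of the gripper's body, between the roots of the fingers; the fingertips stand 73 mm ahead of it and the grasp point (between the pads) lies 54 mm ahead of it; x points along the fingers, y is the direction in which the jaws open and shut, and the axes are right-handed (so a half turn about x gives the same grasp; the last joint's range is limited). The gripper opens to 85 mm and grips with 20 to 120 N. Pads are 22 mm wide; open, the fingers measure 114 mm over their backs; the gripper's body (76 mm by 85 mm) begins 54 mm behind the grasp point. The pads swing forward as they close: fully open they stand 13 mm farther back than shut.
Start: joints at [1.189, 0.434, 0.025, 1.573, -0.012, 1.134, -0.075], TCP at [0.172, -0.601, 0.304] pointing down, gripper open.
Joint ranges: [-2.62, 2.62], [-0.44, 2.09], [-1.27, 1.32], [0.08, 2.57], [-1.32, 4.46], [0.12, 2], [-2.74, 2.74]. Speed limits (rad/s): [2.22, 2.22, 3.01, 3.01, 3.14, 3.14, 3.14].

INTERFACE

Orientations are given as a rotation vector (axis times angle).
In Python, from station import status, cams, robot gives the robot as it stands.
- The arm moves only by the tool send_rows, never from a script. Its argument "steps" is a list of rows, each a list of 7 numbers: the finger opening in m, from 0 to 0.0854, then the shift along the tool's x, y, z in m, then the turn, a rotation vector about the tool's x, y, z in degrees. A call has 1 to 10 rows; each row shifts and turns the commanded pose from where the row before left it, along the tool's axes as they then stand; what a row does not reach is not made up. A row lasts 1/12 s, in which the tool goes at most 41.7 mm and 7.16 degrees, less where a joint would pass 70% of its speed; a pose out of reach is approached as far as the arm can. A call is refused whole if a number of a shift passes 0.0417 or a number of a turn 7.16, either way. A call with a gripper value outside its range is refused whole. The fingers move at their own pace and stop on an object; the grip force is fixed at half the most. Time passes only in rows, so rows that do not move let the fingers close. It gives the time, the measured TCP pose, the force and the opening at its end, in the units of the state.
- status.observe(): the state, without advancing time (a new reading comes with each control period).
- cams.camera(name): name is "scene" or "top"; returns a dict with "img" (400x640x3 uint8, red, green, blue), "depth" (400x640 float32, m along the optical axis (not along the pixel's ray), 0 where there is no reading), "K" (3x3 intrinsics, pixels), "R" (3x3) and "t" (3): a world point X has camera coordinates R X + t. Camera axes: x right, y down, z forward; pixel columns grow to the right and rows downward; lengths in m; the calibration is good to about 2 mm. A picture is of the moment at which its call begins.
- robot.close_job(): hands the job in, once; it reports no verdict.
The state is a dict: "time_s": time; "joint_positions": joint angles; "dq": joint speeds; "tau": joint torques, N m; "eef_pos": TCP position; "ee_rot": TCP orientation; "contact_force": force on the tool from outside, world axes, zero at the start; "moment": the same for the moment, N m; "gripper_width": finger opening in m.
Only numpy, scipy, OpenCV 4.12 (cv2) and the standard library are available. Lean on these libraries where they do the work, as an engineer would, in place of code of your own. Each camera call takes 0.05 s, during which the arm holds its last target.

## Working session

There is one attempt and no reset: what is moved stays moved. The work goes in short steps, Python scripts to look and compute and a tool call to move; the robot and the scene stay as the last step left them, time stands still between calls to the robot, and variables do not carry over. Pictures are saved under pics/ and viewed, and the job is handed in when it is done.

Besides the shell and the picture viewer there is one more tool, called after ">>>" in YAML: its name, and indented under it one key for each argument. send_rows: Moves the arm, as the interface text tells. Its arguments: {"type":"object","properties":{"steps":{"type":"array"}},"required":["steps"]}

```bash
ls; mkdir -p pics; python3 - <<'E'
from station import status, cams, robot
import cv2
print(status.observe())
for n in ("scene","top"):
    c=cams.camera(n); cv2.imwrite(f"pics/{n}0.png",c["img"][:,:,::-1]); print(n,c["K"],c["R"],c["t"])
    import numpy as np; np.savez(f"{n}0.npz",**c)
E
```

```text
pics
{'time_s': 0.0, 'joint_positions': array([ 1.18936071,  0.43525702,  0.02496482,  1.57410782, -0.01161505,
        1.13400566, -0.07511654]), 'dq': array([-6.84279967e-04,  1.02775306e-03,  1.46562314e-03,  1.31998543e-03,
       -7.30758714e-04, -3.44152121e-04,  7.02787061e-05]), 'tau': array([-2.25876072e-03, -6.70481515e+01,  1.02359667e+00, -3.16210914e+01,
        1.55237928e-02,  1.24443567e-02, -8.28310135e-06]), 'eef_pos': array([ 0.17187616, -0.60048814,  0.30310048]), 'ee_rot': array([ 2.07243072,  0.29245008, -2.07317629]), 'contact_force': array([-0.24742814, -0.08379823, -0.24252523]), 'moment': array([-0.01938053,  0.02139287, -0.0417867 ]), 'gripper_width': 0.08518868283385712}
scene [[379.27125856   0.         319.96242608]
 [  0.         379.27125856 200.37584836]
 [  0.           0.           1.        ]] [[ 0.57067936  0.8210824  -0.01219682]
 [ 0.56909772 -0.40616203 -0.71495468]
 [-0.59199059  0.4010687  -0.6990644 ]] [-0.34882883 -0.26115726  1.37467594]
top [[367.87941012   0.         320.92709852]
 [  0.         367.87941012 193.17903095]
 [  0.           0.           1.        ]] [[-0.00926943 -0.99995199  0.0031759 ]
 [-0.97476484  0.00832744 -0.22307882]
 [ 0.22304166 -0.00516357 -0.97479524]] [0.02632079 0.59882316 0.86338221]
```

View pics/scene0.png

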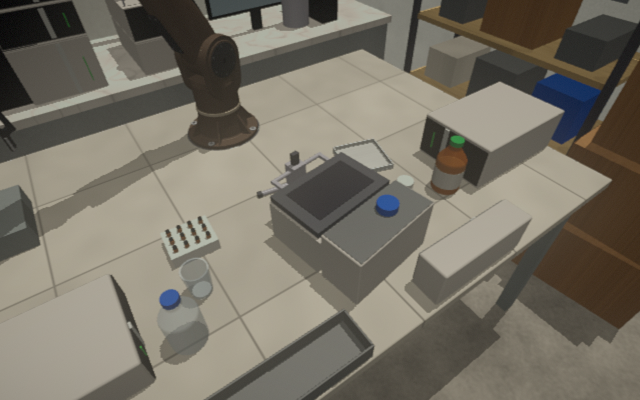

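View pics/top0.png

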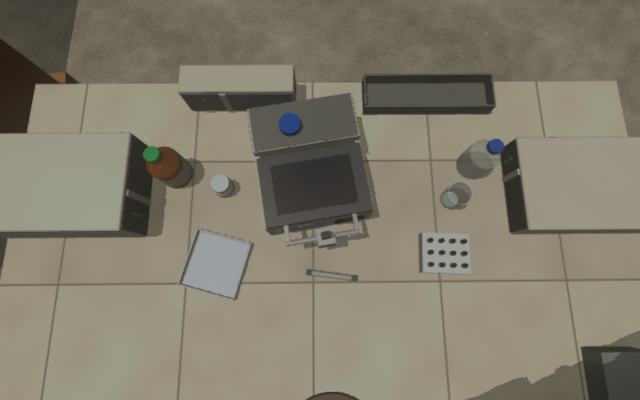

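The scene view shows the cooler (centre), the saddle weight on the bar near (295,165) and the tray near (362,155). In the top view the weight is at (325,237), the tray at (217,264), the steel tube at (331,274) and the rack at (446,253). I'll enlarge crops next.

```bash
python3 - <<'E'
import numpy as np,cv2
a=np.load("top0.npz")["img"][200:290,270:380,::-1]; cv2.imwrite("pics/tc.png",cv2.resize(a,None,fx=7,fy=6.5,interpolation=cv2.INTER_CUBIC)[:600])
a=np.load("scene0.npz")["img"][130:220,240:350,::-1]; cv2.imwrite("pics/sc.png",cv2.resize(a,None,fx=7,fy=6.5,interpolation=cv2.INTER_CUBIC))
a=np.load("top0.npz")["img"][80:310,170:390,::-1]; cv2.imwrite("pics/tw.png",cv2.resize(a,None,fx=2.6,fy=2.6,interpolation=cv2.INTER_CUBIC))
E
```

```text
(no output)
```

View pics/tc.png

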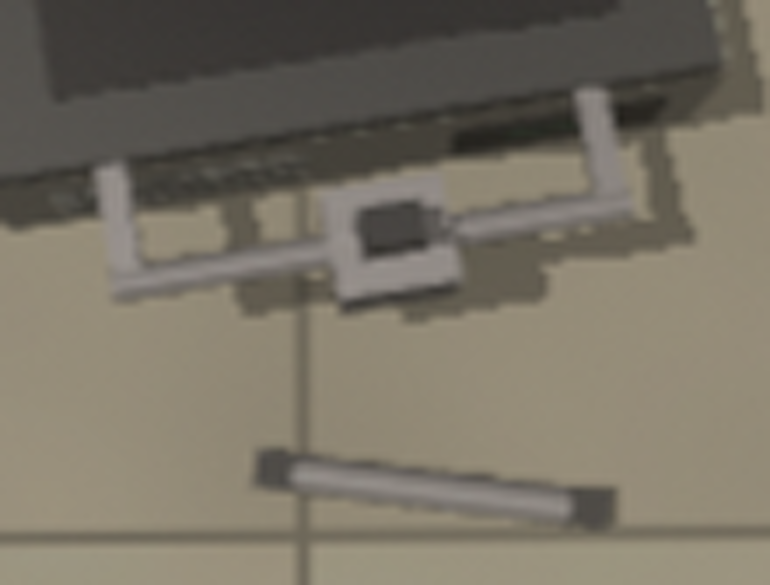

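View pics/sc.png

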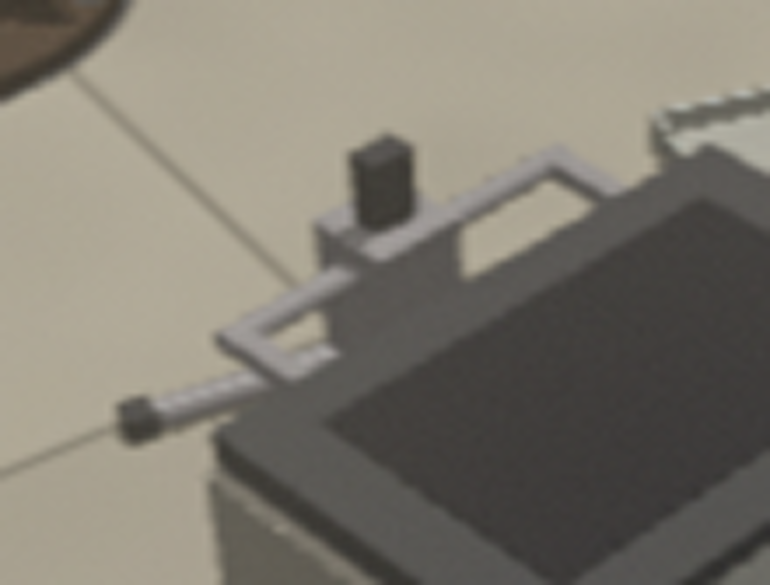

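View pics/tw.png

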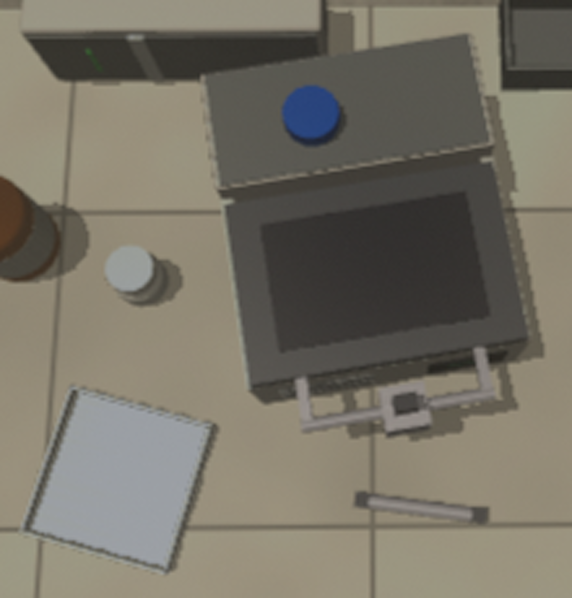

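```bash
cat > h.py <<'E'
import numpy as np
from scipy.spatial.transform import Rotation as Ro
def load(n): return dict(np.load(f"{n}.npz"))
def ray(c,px,z):
    K,R,t=c["K"],c["R"],c["t"]; C=-R.T@t
    d=R.T@np.array([(px[0]-K[0,2])/K[0,0],(px[1]-K[1,2])/K[1,1],1]); return C+d*(z-C[2])/d[2]
def proj(c,X):
    p=c["K"]@(c["R"]@np.array(X,float)+c["t"]); return p[:2]/p[2]
E
python3 - <<'E'
from h import *
T=load("top0");S=load("scene0"); np.set_printoptions(precision=4,suppress=True)
tc=lambda u,v:(270+u/7-.43,200+v/6.5-.43)
sc=lambda u,v:(240+u/7-.43,130+v/6.5-.43)
tw=lambda u,v:(170+u/2.6-.3,80+v/2.6-.3)
print("cam",-T["R"].T@T["t"],-S["R"].T@S["t"])
print("bar ends top", *[ray(T,tc(*p),.132) for p in((122,283),(620,203))])
print("bar ends scene", *[ray(S,sc(*p),.134) for p in((225,337),(555,155))])
print("crown", *[ray(T,tc(*p),.150)[:2] for p in((320,195),(440,178),(460,280),(343,298))])
print("tab", *[ray(T,tc(*p),.184)[:2] for p in((358,210),(425,200),(430,248),(362,256))])
print("tab scene", ray(S,sc(382,147),.184)[:2])
print("tray rim", *[ray(T,tw(*p),.018)[:2] for p in((76,388),(214,425),(168,572),(24,528))])
print("column", *[ray(T,tc(*p),.0075)[:2] for p in((272,467),(600,507))])
print("case back deck", *[ray(T,tw(*p),.151)[:2] for p in((203,76),(468,36))])
print("jar",ray(T,tw(130,268),.06)[:2],"amber cap",ray(T,(152,155),.17)[:2])
d=T["depth"]
print([float(d[int(v),int(u)]) for u,v in (tc(393,228),tc(390,275),tc(250,253))])
r=Ro.from_rotvec([2.07243072,.29245008,-2.07317629]); print(r.as_matrix())
E
```

```text
cam [0.3914 0.0258 0.9751] [ 1.1615 -0.371   0.77  ]
bar ends top [0.4682 0.0997 0.132 ] [ 0.4949 -0.0634  0.132 ]
bar ends scene [ 0.4954 -0.0664  0.134 ] [0.4696 0.0967 0.134 ]
crown [0.4963 0.0349] [ 0.5019 -0.0038] [ 0.4666 -0.0096] [0.4608 0.0278]
tab [0.4869 0.0229] [0.49   0.0022] [0.4741 0.0009] [0.4717 0.0218]
tab scene [0.4831 0.0118]
tray rim [0.5174 0.3398] [0.4793 0.2002] [0.3389 0.2399] [0.3814 0.3814]
column [0.4066 0.0547] [ 0.39   -0.0654]
case back deck [0.7909 0.1968] [ 0.8298 -0.0514]
jar [0.6304 0.2804] amber cap [0.6688 0.4086]
[0.79131019115448, 0.8208714127540588, 0.8373469710350037]
[[-0.0006  0.2752 -0.9614]
 [ 0.0015 -0.9614 -0.2752]
 [-1.     -0.0016  0.0001]]
```

The top view puts the bar middle at about (0.482, 0.017) with yaw 9°, and the tab at about (0.482, 0.012). The tray centre is about (0.429, 0.290).

>>> send_rows:
  steps:
    - [0.085, 0, -0.028, -0.0259, 0, 0, 0]
    - [0.085, 0, -0.028, -0.0259, 0, 0, 0]
    - [0.085, 0, -0.028, -0.0259, 0, 0, 0]
    - [0.085, 0, -0.028, -0.0259, 0, 0, 0]
    - [0.085, 0, -0.028, -0.0259, 0, 0, 0]
    - [0.085, 0, -0.028, -0.0259, 0, 0, 0]

```text
time_s: 0.6
eef_pos: [0.2755, -0.3947, 0.3037]
ee_rot: [2.072, 0.291, -2.073]
contact_force: [1.4, -0.4, 0.2]
gripper_width: 0.0853
```

```bash
python3 -c "
from station import status
s=status.observe();print(s['joint_positions'],s['eef_pos'],s['ee_rot'])"
```

```text
[ 0.91147039  0.20677387 -0.07249962  1.90675179  0.01748375  1.02906292
 -0.46073915] [ 0.27545083 -0.3947463   0.3036744 ] [ 2.07201485  0.29081113 -2.07266981]
```

```bash
cat >> h.py <<'E'
def plan(p1,R1,n,w,dec=4,s=None):
    """rows for straight move to p1 (world), orientation R1 (matrix) in n rows"""
    from station import status
    if s is None: s=status.observe(); p=np.array(s["eef_pos"]); R=Ro.from_rotvec(s["ee_rot"])
    else: p,R=np.array(s[0]),Ro.from_matrix(s[1])
    rows=[]; R1=Ro.from_matrix(R1); p1=np.array(p1,float)
    for k in range(n):
        rel=(R.inv()*R1).as_rotvec()/(n-k); rel=np.radians(np.round(np.degrees(rel),2))
        d=np.round(R.inv().apply((p1-p)/(n-k)),dec)
        rows.append([w]+[float(x) for x in d]+[round(float(x),2) for x in np.degrees(rel)])
        p=p+R.apply(d); R=R*Ro.from_rotvec(rel)
    for i in range(0,n,10): print(rows[i:i+10])
def down(deg):  # tool pointing down, jaw axis y at given yaw
    a=np.radians(deg); x=np.array([0,0,-1.]); y=np.array([np.cos(a),np.sin(a),0]); return np.array([x,y,np.cross(x,y)]).T
E
python3 -c "
from h import *
plan([.482,.012,.30],down(9),13,.085)"
```

```text
[[0.085, 0.0003, -0.0257, -0.0239, -6.39, -0.0, 0.0], [0.085, 0.0003, -0.0229, -0.0266, -6.39, -0.0, 0.0], [0.085, 0.0003, -0.0198, -0.029, -6.39, -0.0, 0.0], [0.085, 0.0003, -0.0164, -0.031, -6.39, -0.0, 0.0], [0.085, 0.0003, -0.0129, -0.0326, -6.39, -0.0, 0.0], [0.085, 0.0003, -0.0092, -0.0339, -6.39, -0.0, 0.0], [0.085, 0.0003, -0.0054, -0.0347, -6.39, -0.0, 0.0], [0.085, 0.0003, -0.0015, -0.0351, -6.38, -0.0, 0.0], [0.085, 0.0003, 0.0024, -0.035, -6.39, -0.0, 0.0], [0.085, 0.0002, 0.0063, -0.0345, -6.38, -0.0, 0.01]]
[[0.085, 0.0003, 0.0101, -0.0336, -6.39, -0.0, 0.0], [0.085, 0.0002, 0.0138, -0.0322, -6.38, -0.01, 0.0], [0.085, 0.0003, 0.0174, -0.0305, -6.39, -0.0, 0.01]]
```

>>> send_rows:
  steps:
    - [0.085, 0.0003, -0.0257, -0.0239, -6.39, 0, 0]
    - [0.085, 0.0003, -0.0229, -0.0266, -6.39, 0, 0]
    - [0.085, 0.0003, -0.0198, -0.029, -6.39, 0, 0]
    - [0.085, 0.0003, -0.0164, -0.031, -6.39, 0, 0]
    - [0.085, 0.0003, -0.0129, -0.0326, -6.39, 0, 0]
    - [0.085, 0.0003, -0.0092, -0.0339, -6.39, 0, 0]
    - [0.085, 0.0003, -0.0054, -0.0347, -6.39, 0, 0]
    - [0.085, 0.0003, -0.0015, -0.0351, -6.38, 0, 0]
    - [0.085, 0.0003, 0.0024, -0.035, -6.39, 0, 0]
    - [0.085, 0.0002, 0.0063, -0.0345, -6.38, 0, 0]

```text
time_s: 1.43
eef_pos: [0.4341, -0.082, 0.301]
ee_rot: [1.334, 1.123, -1.335]
contact_force: [0.6, -0.2, 0.5]
gripper_width: 0.0849
```

>>> send_rows:
  steps:
    - [0.085, 0.0003, 0.0101, -0.0336, -6.39, 0, 0]
    - [0.085, 0.0002, 0.0138, -0.0322, -6.38, 0, 0]
    - [0.085, 0.0003, 0.0174, -0.0305, -6.39, 0, 0]
    - [0.085, 0, 0, 0, 0, 0, 0]
    - [0.085, 0, 0, 0, 0, 0, 0]

```text
time_s: 1.85
eef_pos: [0.4819, 0.012, 0.2998]
ee_rot: [1.09, 1.282, -1.09]
contact_force: [-0.1, -0.3, -0.4]
gripper_width: 0.0849
```

```bash
python3 -c "
from station import status
s=status.observe();print(s['joint_positions'],s['eef_pos'],s['ee_rot'])
from h import *
plan([.482,.012,.232],down(9),3,.085)"
```

```text
[ 0.34628536  0.26657324 -0.58534766  1.87865858  0.16770728  1.04569143
 -0.14650727] [0.48193145 0.01202266 0.29984649] [ 1.0903803   1.28215113 -1.08979117]
[[0.085, 0.0226, 0.0, 0.0, 0.07, -0.02, 0.01], [0.085, 0.0226, 0.0, 0.0, 0.07, -0.02, 0.01], [0.085, 0.0226, 0.0001, 0.0001, 0.08, -0.02, 0.01]]
```

>>> send_rows:
  steps:
    - [0.085, 0.023, 0, 0, 0, 0, 0]
    - [0.085, 0.023, 0, 0, 0, 0, 0]
    - [0.06, 0.022, 0, 0, 0, 0, 0]
    - [0.05, 0, 0, 0, 0, 0, 0]
    - [0.04, 0, 0, 0, 0, 0, 0]
    - [0.04, 0, 0, 0, 0, 0, 0]

```text
time_s: 2.35
eef_pos: [0.4819, 0.0096, 0.2332]
ee_rot: [1.094, 1.278, -1.093]
contact_force: [-0.3, 0.3, 0.2]
gripper_width: 0.0406
```

```bash
python3 - <<'E'
from station import status, cams
import cv2
c=cams.camera("scene");a=c["img"][80:210,220:400,::-1]; cv2.imwrite("pics/s1.png",cv2.resize(a,None,fx=4.4,fy=4.4,interpolation=cv2.INTER_CUBIC))
c=cams.camera("top");a=c["img"][170:300,240:400,::-1]; cv2.imwrite("pics/t1.png",cv2.resize(a,None,fx=4.4,fy=4.4,interpolation=cv2.INTER_CUBIC))
E
```

```text
(no output)
```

View pics/s1.png

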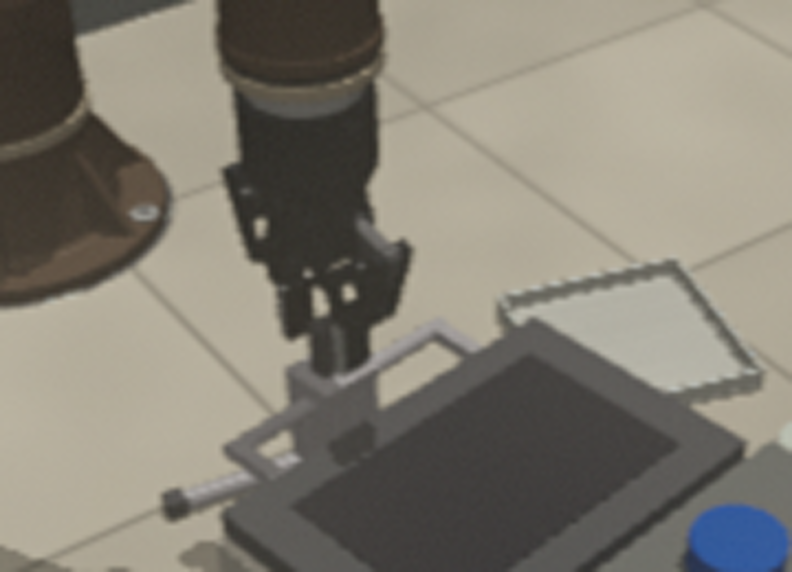

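View pics/t1.png

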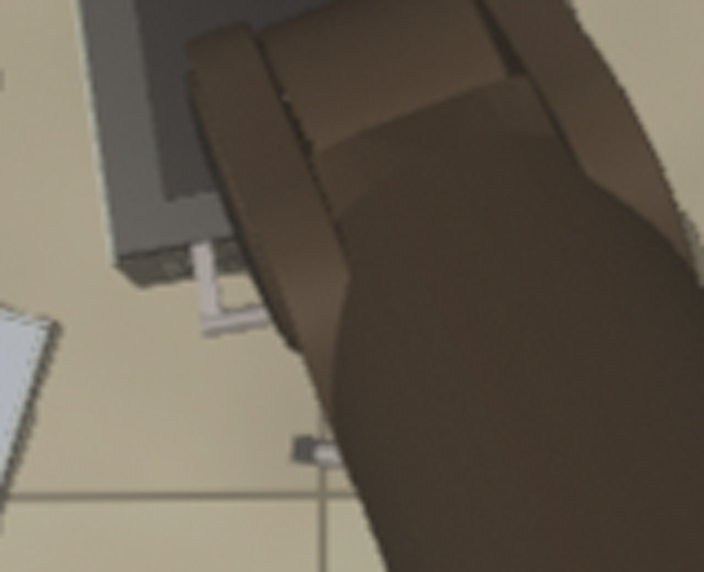

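The fingers straddle the tab at about (340,345) in the scene crop; the arm hides the top view. I'll make a small correction and close.

>>> send_rows:
  steps:
    - [0.04, 0.003, 0, -0.002, 0, 0, 0]
    - [0.02, 0, 0, 0, 0, 0, 0]
    - [0.005, 0, 0, 0, 0, 0, 0]
    - [0.005, 0, 0, 0, 0, 0, 0]
    - [0.005, 0, 0, 0, 0, 0, 0]
    - [0.005, 0, 0, 0, 0, 0, 0]
    - [0.005, 0, 0, 0, 0, 0, 0]

```text
time_s: 3.03
eef_pos: [0.4817, 0.0123, 0.2295]
ee_rot: [1.093, 1.279, -1.092]
contact_force: [0.5, 0.8, 4.0]
gripper_width: 0.0126
```

>>> send_rows:
  steps:
    - [0.005, -0.008, 0, 0, 0, 0, 0]
    - [0.005, -0.008, 0, 0, 0, 0, 0]
    - [0.005, -0.008, 0, 0, 0, 0, 0]
    - [0.005, -0.008, 0, 0, 0, 0, 0]
    - [0.005, 0, 0, 0, 0, 0, 0]

```text
time_s: 3.45
eef_pos: [0.482, 0.0123, 0.263]
ee_rot: [1.094, 1.278, -1.091]
contact_force: [0.8, 0.4, -4.2]
gripper_width: 0.0128
```

```bash
python3 - <<'E'
from station import status, cams
import cv2
c=cams.camera("scene");a=c["img"][80:210,220:400,::-1]; cv2.imwrite("pics/s2.png",cv2.resize(a,None,fx=4.4,fy=4.4,interpolation=cv2.INTER_CUBIC))
print(status.observe()["joint_positions"])
E
```

```text
[ 0.32948864  0.3068072  -0.57588213  1.93220286  0.20312268  0.95773817
 -0.18542544]
```

View pics/s2.png

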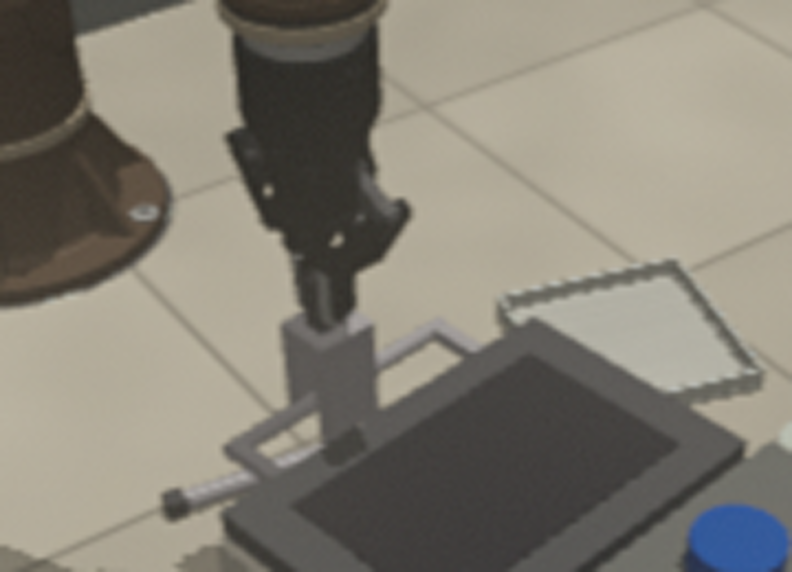

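The weight is rising upright at about (330,370) and the cover stays shut.

>>> send_rows:
  steps:
    - [0.005, -0.011, 0, 0, 0, 0, 0]
    - [0.005, -0.011, 0, 0, 0, 0, 0]
    - [0.005, -0.011, 0, 0, 0, 0, 0]
    - [0.005, -0.011, 0, 0, 0, 0, 0]
    - [0.005, -0.011, 0, 0, 0, 0, 0]
    - [0.005, 0, 0, 0, 0, 0, 0]

```text
time_s: 4.0
eef_pos: [0.4824, 0.0125, 0.319]
ee_rot: [1.094, 1.276, -1.09]
contact_force: [1.5, 0.3, -4.6]
gripper_width: 0.0127
```

```bash
python3 - <<'E'
from h import *
plan([.429,.290,.318],down(9),18,.005)
E
```

```text
[[0.005, 0.0, -0.0005, -0.0157, 0.0, 0.0, -0.01], [0.005, 0.0, -0.0005, -0.0157, 0.0, 0.0, -0.01], [0.005, 0.0001, -0.0005, -0.0157, 0.0, 0.0, -0.01], [0.005, 0.0, -0.0005, -0.0157, 0.0, 0.0, -0.01], [0.005, 0.0001, -0.0005, -0.0157, 0.0, 0.0, -0.01], [0.005, 0.0, -0.0005, -0.0157, 0.0, 0.0, -0.01], [0.005, 0.0001, -0.0005, -0.0157, 0.0, 0.0, -0.01], [0.005, 0.0, -0.0005, -0.0157, 0.0, 0.0, -0.01], [0.005, 0.0001, -0.0005, -0.0157, 0.0, 0.0, -0.02], [0.005, 0.0, -0.0005, -0.0157, 0.0, 0.0, -0.01]]
[[0.005, 0.0001, -0.0005, -0.0157, 0.0, 0.0, -0.02], [0.005, 0.0, -0.0005, -0.0157, 0.0, 0.0, -0.01], [0.005, 0.0001, -0.0006, -0.0157, 0.0, 0.01, -0.02], [0.005, 0.0001, -0.0005, -0.0157, 0.0, 0.0, -0.01], [0.005, 0.0, -0.0006, -0.0157, 0.0, 0.01, -0.02], [0.005, 0.0001, -0.0005, -0.0156, 0.0, 0.0, -0.01], [0.005, 0.0, -0.0006, -0.0157, 0.0, 0.01, -0.02], [0.005, 0.0001, -0.0005, -0.0156, 0.01, 0.0, -0.01]]
```

>>> send_rows:
  steps:
    - [0.005, 0, 0, -0.008, 0, 0, 0]
    - [0.005, 0, -0.0005, -0.0157, 0, 0, 0]
    - [0.005, 0, -0.0005, -0.0157, 0, 0, 0]
    - [0.005, 0, -0.0005, -0.0157, 0, 0, 0]
    - [0.005, 0, -0.0005, -0.0157, 0, 0, 0]
    - [0.005, 0, -0.0005, -0.0157, 0, 0, 0]
    - [0.005, 0, -0.0005, -0.0157, 0, 0, 0]
    - [0.005, 0, -0.0005, -0.0157, 0, 0, 0]
    - [0.005, 0, -0.0005, -0.0157, 0, 0, 0]
    - [0.005, 0, -0.0005, -0.0157, 0, 0, 0]

```text
time_s: 4.83
eef_pos: [0.4527, 0.1601, 0.3156]
ee_rot: [1.092, 1.28, -1.093]
contact_force: [1.0, -0.4, -4.6]
gripper_width: 0.0127
```

>>> send_rows:
  steps:
    - [0.005, 0, -0.0005, -0.0157, 0, 0, 0]
    - [0.005, 0, -0.0005, -0.0157, 0, 0, 0]
    - [0.005, 0, -0.0005, -0.0157, 0, 0, 0]
    - [0.005, 0, -0.0005, -0.0157, 0, 0, 0]
    - [0.005, 0, -0.0005, -0.0157, 0, 0, 0]
    - [0.005, 0, -0.0005, -0.0157, 0, 0, 0]
    - [0.005, 0, -0.0005, -0.0157, 0, 0, 0]
    - [0.005, 0, -0.0005, -0.0157, 0, 0, 0]
    - [0.005, 0, 0, -0.008, 0, 0, 0]
    - [0.005, 0, 0, 0, 0, 0, 0]

```text
time_s: 5.67
eef_pos: [0.4274, 0.2923, 0.3158]
ee_rot: [1.09, 1.282, -1.09]
contact_force: [0.1, -0.3, -4.3]
gripper_width: 0.013
```

```bash
python3 - <<'E'
from station import status, cams
import cv2
from h import *
c=cams.camera("scene");a=c["img"][60:210,270:450,::-1]; cv2.imwrite("pics/s3.png",cv2.resize(a,None,fx=4,fy=4,interpolation=cv2.INTER_CUBIC))
s=status.observe();print(s["joint_positions"],s["eef_pos"])
plan([.429,.290,.165],down(9),10,.005)
E
```

```text
[-0.15589218  0.33552256 -0.70087493  1.77181632  0.23743351  1.12129461
 -0.77430156] [0.42801641 0.29088231 0.315761  ]
[[0.005, 0.0151, 0.0001, 0.0001, 0.01, 0.0, 0.01], [0.005, 0.0151, 0.0001, 0.0001, 0.01, 0.0, 0.0], [0.005, 0.0151, 0.0001, 0.0001, 0.01, 0.0, 0.01], [0.005, 0.0151, 0.0001, 0.0001, 0.01, 0.0, 0.0], [0.005, 0.0151, 0.0001, 0.0001, 0.01, 0.0, 0.01], [0.005, 0.0151, 0.0001, 0.0001, 0.01, 0.0, 0.0], [0.005, 0.015, 0.0001, 0.0001, 0.02, 0.0, 0.01], [0.005, 0.0151, 0.0001, 0.0001, 0.01, 0.0, 0.0], [0.005, 0.015, 0.0001, 0.0001, 0.02, 0.0, 0.01], [0.005, 0.0151, -0.0, 0.0001, 0.01, 0.0, 0.0]]
```

View pics/s3.png

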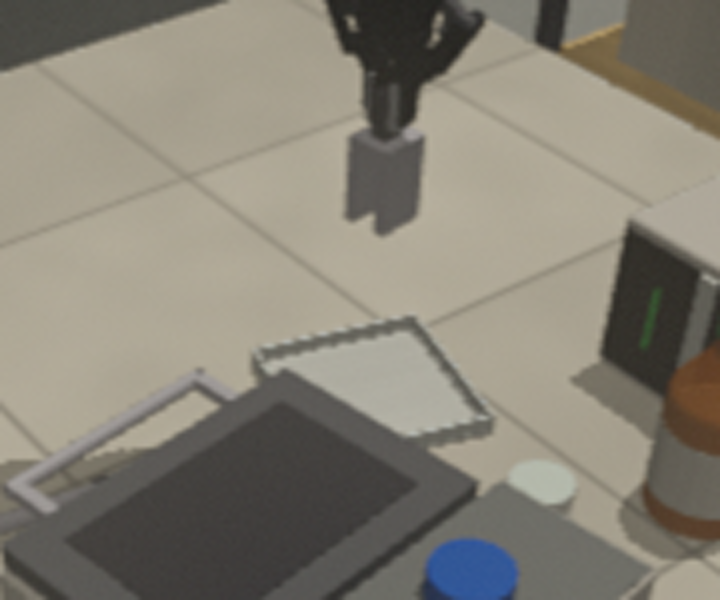

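The weight hangs upright at (385,180) above the tray, so I'll lower it.

>>> send_rows:
  steps:
    - [0.005, 0.012, 0, 0, 0, 0, 0]
    - [0.005, 0.016, 0, 0, 0, 0, 0]
    - [0.005, 0.016, 0, 0, 0, 0, 0]
    - [0.005, 0.016, 0, 0, 0, 0, 0]
    - [0.005, 0.016, 0, 0, 0, 0, 0]
    - [0.005, 0.016, 0, 0, 0, 0, 0]
    - [0.005, 0.016, 0, 0, 0, 0, 0]
    - [0.005, 0.016, 0, 0, 0, 0, 0]
    - [0.005, 0.016, 0, 0, 0, 0, 0]
    - [0.005, 0.01, 0, 0, 0, 0, 0]

```text
time_s: 6.55
eef_pos: [0.4288, 0.2884, 0.1645]
ee_rot: [1.092, 1.278, -1.096]
contact_force: [0.3, -0.2, -4.9]
gripper_width: 0.0127
```

>>> send_rows:
  steps:
    - [0.005, 0.004, 0, 0, 0, 0, 0]
    - [0.005, 0.003, 0, 0, 0, 0, 0]
    - [0.005, 0, 0, 0, 0, 0, 0]

```text
time_s: 6.8
eef_pos: [0.4289, 0.29, 0.1592]
ee_rot: [1.093, 1.279, -1.093]
contact_force: [-0.3, -0.5, -4.1]
gripper_width: 0.0124
```

>>> send_rows:
  steps:
    - [0.005, 0.002, 0, 0, 0, 0, 0]
    - [0.005, 0.002, 0, 0, 0, 0, 0]
    - [0.005, 0.001, 0, 0, 0, 0, 0]
    - [0.005, 0, 0, 0, 0, 0, 0]

```text
time_s: 7.13
eef_pos: [0.4287, 0.2902, 0.1543]
ee_rot: [1.093, 1.279, -1.092]
contact_force: [-0.2, -0.1, -5.1]
gripper_width: 0.013
```

>>> send_rows:
  steps:
    - [0.005, 0.001, 0, 0, 0, 0, 0]
    - [0.005, 0.001, 0, 0, 0, 0, 0]
    - [0.005, 0, 0, 0, 0, 0, 0]

```text
time_s: 7.38
eef_pos: [0.4286, 0.2902, 0.1521]
ee_rot: [1.092, 1.279, -1.093]
contact_force: [0.6, -0.1, -4.5]
gripper_width: 0.0131
```

>>> send_rows:
  steps:
    - [0.005, 0.001, 0, 0, 0, 0, 0]
    - [0.005, 0, 0, 0, 0, 0, 0]

```text
time_s: 7.55
eef_pos: [0.4288, 0.2903, 0.1516]
ee_rot: [1.093, 1.279, -1.092]
contact_force: [-0.5, -0.8, 0.3]
gripper_width: 0.013
```

>>> send_rows:
  steps:
    - [0.005, 0.001, 0, 0, 0, 0, 0]
    - [0.005, 0, 0, 0, 0, 0, 0]

```text
time_s: 7.72
eef_pos: [0.4293, 0.2906, 0.1514]
ee_rot: [1.094, 1.278, -1.091]
contact_force: [-0.8, -2.9, 10.8]
gripper_width: 0.0128
```

It's standing on the tray floor. I'll release it slowly.

>>> send_rows:
  steps:
    - [0.005, -0.001, 0, 0, 0, 0, 0]
    - [0.016, 0, 0, 0, 0, 0, 0]
    - [0.022, 0, 0, 0, 0, 0, 0]
    - [0.035, 0, 0, 0, 0, 0, 0]
    - [0.05, 0, 0, 0, 0, 0, 0]
    - [0.05, 0, 0, 0, 0, 0, 0]

```text
time_s: 8.22
eef_pos: [0.4287, 0.2903, 0.1511]
ee_rot: [1.093, 1.28, -1.093]
contact_force: [0.0, 0.5, 0.2]
gripper_width: 0.0499
```

>>> send_rows:
  steps:
    - [0.05, -0.006, 0, 0, 0, 0, 0]
    - [0.05, -0.01, 0, 0, 0, 0, 0]
    - [0.05, -0.015, 0, 0, 0, 0, 0]
    - [0.05, -0.025, 0, 0, 0, 0, 0]
    - [0.05, -0.03, 0, 0, 0, 0, 0]
    - [0.05, -0.03, 0, 0, 0, 0, 0]
    - [0.05, -0.02, 0, 0, 0, 0, 0]
    - [0.05, 0, 0, 0, 0, 0, 0]

```text
time_s: 8.88
eef_pos: [0.4297, 0.292, 0.2925]
ee_rot: [1.098, 1.278, -1.086]
contact_force: [-0.4, 1.6, 1.0]
gripper_width: 0.0499
```

```bash
python3 - <<'E'
from station import status, cams
import cv2
from h import *
c=cams.camera("scene");a=c["img"][60:210,270:450,::-1]; cv2.imwrite("pics/s4.png",cv2.resize(a,None,fx=4,fy=4,interpolation=cv2.INTER_CUBIC))
s=status.observe();print(s["joint_positions"],s["eef_pos"])
plan([.482,.017,.27],down(9),14,.05)
E
```

```text
[-0.16308527  0.35963806 -0.69585951  1.8090664   0.2629255   1.0614367
 -0.79876651] [0.42929952 0.2911975  0.29031431]
[[0.05, 0.0014, 0.0006, 0.0199, 0.0, -0.01, -0.02], [0.05, 0.0014, 0.0006, 0.0199, 0.0, -0.01, -0.02], [0.05, 0.0014, 0.0007, 0.0199, 0.0, -0.01, -0.02], [0.05, 0.0014, 0.0006, 0.0199, 0.0, -0.01, -0.02], [0.05, 0.0014, 0.0007, 0.0199, 0.0, -0.01, -0.02], [0.05, 0.0014, 0.0007, 0.02, 0.0, -0.01, -0.02], [0.05, 0.0014, 0.0006, 0.0199, 0.0, -0.01, -0.02], [0.05, 0.0015, 0.0007, 0.02, 0.0, -0.01, -0.02], [0.05, 0.0015, 0.0006, 0.0199, 0.0, -0.01, -0.02], [0.05, 0.0014, 0.0007, 0.02, 0.0, -0.01, -0.02]]
[[0.05, 0.0015, 0.0006, 0.0199, 0.0, -0.0, -0.02], [0.05, 0.0015, 0.0007, 0.02, 0.0, -0.01, -0.02], [0.05, 0.0014, 0.0006, 0.0199, 0.0, -0.0, -0.02], [0.05, 0.0015, 0.0007, 0.02, 0.01, -0.01, -0.01]]
```

View pics/s4.png

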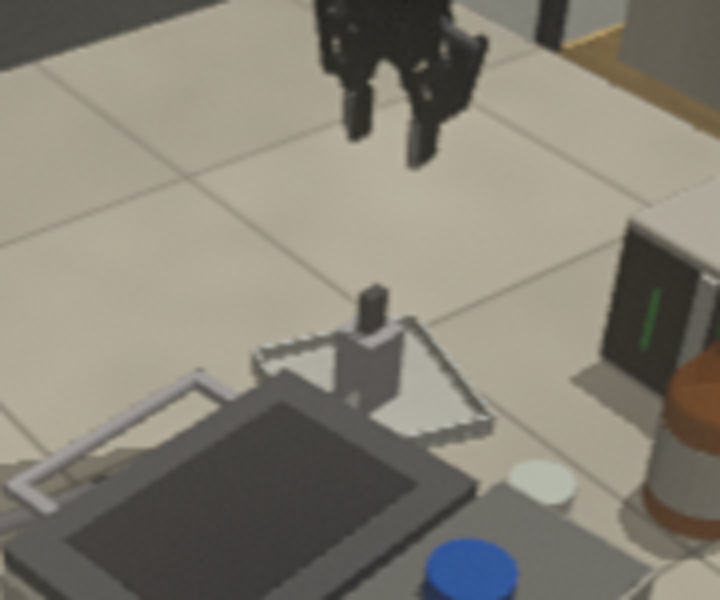

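The weight stands upright in the tray at (370,355) with the fingers clear above it. Next I'll go over the bar.

>>> send_rows:
  steps:
    - [0.05, 0, 0, 0.01, 0, 0, 0]
    - [0.05, 0.0014, 0.0006, 0.02, 0, 0, 0]
    - [0.05, 0.0014, 0.0006, 0.02, 0, 0, 0]
    - [0.05, 0.0014, 0.0007, 0.02, 0, 0, 0]
    - [0.05, 0.0014, 0.0006, 0.02, 0, 0, 0]
    - [0.05, 0.0014, 0.0007, 0.02, 0, 0, 0]
    - [0.05, 0.0014, 0.0007, 0.02, 0, 0, 0]
    - [0.05, 0.0014, 0.0006, 0.02, 0, 0, 0]
    - [0.05, 0.0015, 0.0007, 0.02, 0, 0, 0]
    - [0.05, 0.0015, 0.0006, 0.02, 0, 0, 0]

```text
time_s: 9.77
eef_pos: [0.4635, 0.1014, 0.2733]
ee_rot: [1.091, 1.281, -1.095]
contact_force: [-0.3, -0.7, -0.4]
gripper_width: 0.0499
```

>>> send_rows:
  steps:
    - [0.042, 0.0014, 0.0007, 0.02, 0, 0, 0]
    - [0.042, 0.0015, 0.0007, 0.02, 0, 0, 0]
    - [0.042, 0.0015, 0.0006, 0.02, 0, 0, 0]
    - [0.042, 0.0014, 0.0007, 0.02, 0, 0, 0]
    - [0.042, 0.0014, 0, 0.01, 0, 0, 0]
    - [0.042, 0, 0, 0, 0, 0, 0]

```text
time_s: 10.27
eef_pos: [0.4804, 0.012, 0.266]
ee_rot: [1.094, 1.279, -1.098]
contact_force: [0.5, -0.1, -0.5]
gripper_width: 0.0421
```

```bash
python3 - <<'E'
from station import status, cams
import cv2
from h import *
c=cams.camera("scene");a=c["img"][80:210,220:400,::-1]; cv2.imwrite("pics/s5.png",cv2.resize(a,None,fx=4.4,fy=4.4,interpolation=cv2.INTER_CUBIC))
s=status.observe();print(s["joint_positions"],s["eef_pos"])
plan([.482,.017,.23],down(9),4,.042)
E
```

```text
[ 0.35212172  0.30707799 -0.60860074  1.92568628  0.21005546  0.97359068
 -0.19891635] [0.48031392 0.01399963 0.26639887]
[[0.042, 0.0091, 0.0005, -0.0007, -0.03, -0.0, 0.03], [0.042, 0.0091, 0.0006, -0.0007, -0.03, -0.0, 0.03], [0.042, 0.0091, 0.0005, -0.0006, -0.03, -0.01, 0.02], [0.042, 0.0091, 0.0006, -0.0007, -0.03, -0.0, 0.03]]
```

View pics/s5.png

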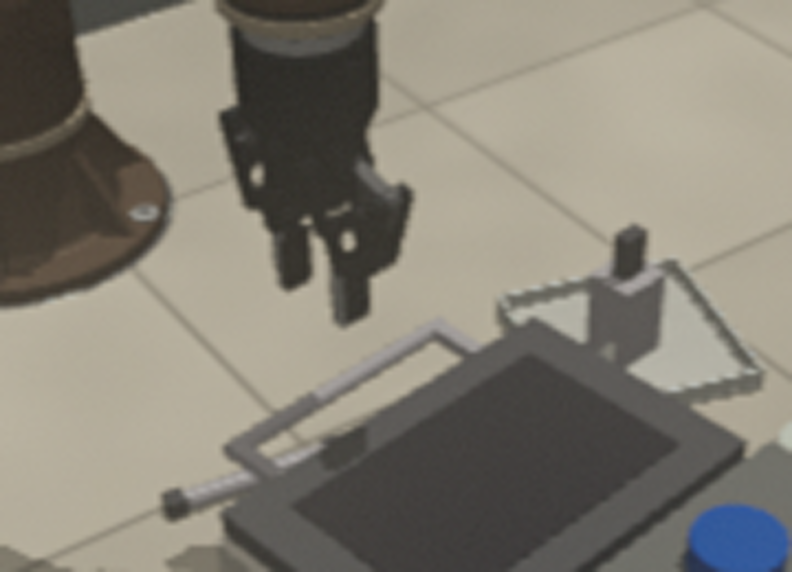

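>>> send_rows:
  steps:
    - [0.042, 0.009, 0.0006, -0.0007, 0, 0, 0]
    - [0.042, 0.009, 0.0006, -0.0007, 0, 0, 0]
    - [0.042, 0.009, 0.0006, -0.0007, 0, 0, 0]
    - [0.042, 0.007, 0.0004, -0.0007, 0, 0, 0]
    - [0.042, 0, 0, 0, 0, 0, 0]

```text
time_s: 10.73
eef_pos: [0.4817, 0.0188, 0.2313]
ee_rot: [1.09, 1.283, -1.093]
contact_force: [-0.9, -0.6, 0.1]
gripper_width: 0.0418
```

```bash
python3 - <<'E'
from station import status, cams
import cv2
from h import *
c=cams.camera("scene");a=c["img"][110:210,240:360,::-1]; cv2.imwrite("pics/s6.png",cv2.resize(a,None,fx=6,fy=6,interpolation=cv2.INTER_CUBIC))
s=status.observe();print(s["joint_positions"],s["eef_pos"])
plan([.482,.017,.188],down(9),6,.042)
E
```

```text
[ 0.3235007   0.35244601 -0.59541158  1.96453457  0.24909939  0.89887761
 -0.24169512] [0.48202256 0.01869096 0.23211411]
[[0.042, 0.0074, -0.0, 0.0003, 0.01, -0.0, 0.02], [0.042, 0.0073, -0.0, 0.0003, 0.02, -0.01, 0.02], [0.042, 0.0074, -0.0001, 0.0003, 0.01, -0.0, 0.02], [0.042, 0.0073, -0.0, 0.0003, 0.02, -0.01, 0.02], [0.042, 0.0074, -0.0001, 0.0002, 0.01, -0.0, 0.02], [0.042, 0.0073, -0.0, 0.0003, 0.02, -0.01, 0.02]]
```

View pics/s6.png

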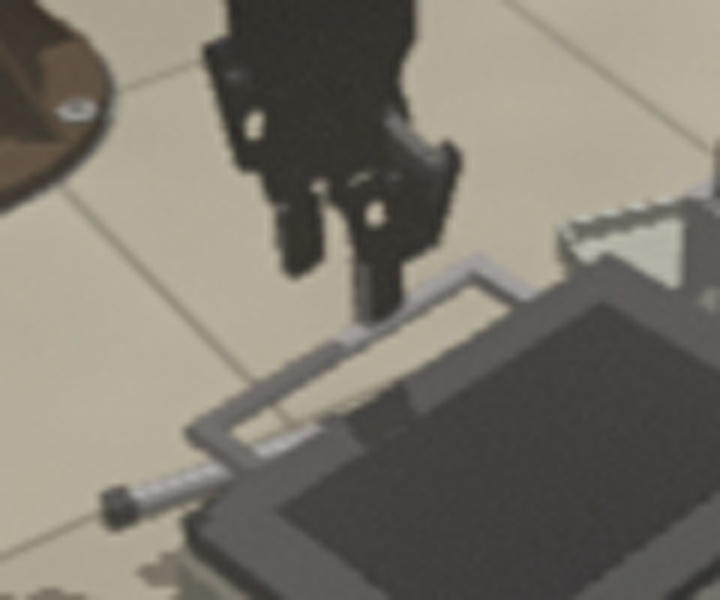

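The fingers are above the bar, one on each side. The rear finger tip at (380,315) will drop into the gap, so I'll descend.

>>> send_rows:
  steps:
    - [0.042, 0.007, 0, 0.0003, 0, 0, 0]
    - [0.042, 0.007, 0, 0.0003, 0, 0, 0]
    - [0.042, 0.007, 0, 0.0003, 0, 0, 0]
    - [0.042, 0.007, 0, 0.0003, 0, 0, 0]
    - [0.042, 0.007, 0, 0.0003, 0, 0, 0]
    - [0.042, 0.007, 0, 0, 0, 0, 0]
    - [0.042, 0.003, 0, 0, 0, 0, 0]
    - [0.042, 0, 0, 0, 0, 0, 0]

```text
time_s: 11.45
eef_pos: [0.4825, 0.0166, 0.1873]
ee_rot: [1.092, 1.281, -1.093]
contact_force: [-0.9, -0.6, -0.5]
gripper_width: 0.0414
```

```bash
python3 - <<'E'
from station import status, cams
import cv2
from h import *
c=cams.camera("scene");a=c["img"][110:210,240:360,::-1]; cv2.imwrite("pics/s7.png",cv2.resize(a,None,fx=6,fy=6,interpolation=cv2.INTER_CUBIC))
s=status.observe();print(s["joint_positions"],s["eef_pos"],s["contact_force"])
E
```

```text
[ 0.29641401  0.41208573 -0.56723689  2.01344138  0.30460073  0.79927181
 -0.29052129] [0.4827065  0.01666762 0.18782072] [0.12092992 0.63120589 0.04839085]
```

View pics/s7.png

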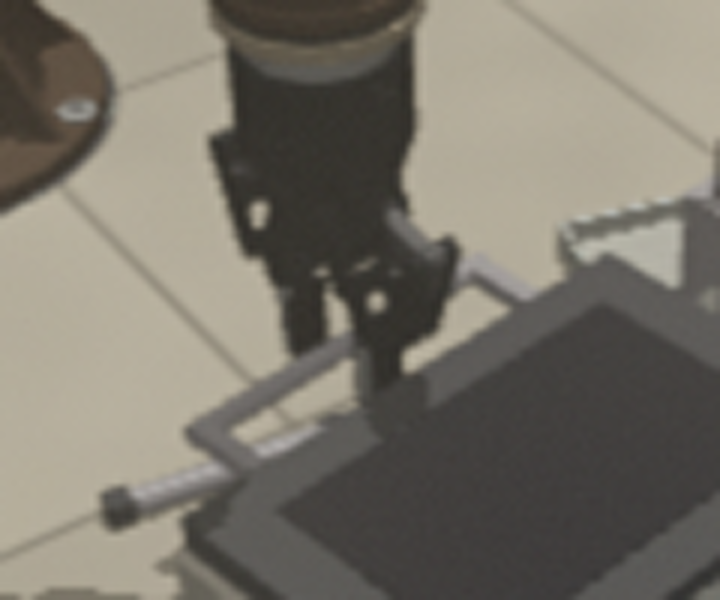

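The bar passes between the fingers at about (345,345), with the rear finger in the gap. I'll close on it.

>>> send_rows:
  steps:
    - [0.03, 0, 0, 0, 0, 0, 0]
    - [0.02, 0, 0, 0, 0, 0, 0]
    - [0.014, 0, 0, 0, 0, 0, 0]
    - [0.014, 0, 0, 0, 0, 0, 0]

```text
time_s: 11.83
eef_pos: [0.483, 0.0166, 0.1885]
ee_rot: [1.093, 1.279, -1.092]
contact_force: [-1.1, -0.4, 0.1]
gripper_width: 0.014
```

>>> send_rows:
  steps:
    - [0.004, 0, 0, 0, 0, 0, 0]
    - [0.004, 0, 0, 0, 0, 0, 0]
    - [0.004, 0, 0, 0, 0, 0, 0]
    - [0.004, 0, 0, 0, 0, 0, 0]

```text
time_s: 12.17
eef_pos: [0.4825, 0.0166, 0.1883]
ee_rot: [1.092, 1.28, -1.093]
contact_force: [-4.1, -0.8, 4.6]
gripper_width: 0.01
```

```bash
python3 - <<'E'
from station import status
s=status.observe();print(s)
E
```

```text
{'time_s': 12.1667, 'joint_positions': array([ 0.29668225,  0.41112375, -0.56748586,  2.01353817,  0.30448933,
        0.79996099, -0.29049384]), 'dq': array([-0.00115644,  0.00046171,  0.00141531,  0.0003829 ,  0.00140725,
       -0.00102974, -0.0006852 ]), 'tau': array([ -0.18170815, -51.04876399,  -6.02036744, -25.06539166,
         0.24143332,  -1.29788876,  -0.06391635]), 'eef_pos': array([0.48252954, 0.01656158, 0.18825113]), 'ee_rot': array([ 1.09198908,  1.27967968, -1.09311482]), 'contact_force': array([-4.13250643, -0.80645145,  4.56461426]), 'moment': array([-0.09908788,  0.73469681,  0.07199398]), 'gripper_width': 0.010041713176731555}
```

```bash
cat >>h.py <<'E'
def arc(a0,a1,st,w=0.004):
    th=np.radians(np.arange(a0,a1+np.sign(st)*.01,st)); rows=[]; X=Y=0
    for t in th[1:]:
        tx=-.21*(np.sin(t)-np.sin(th[0])); ty=.21*(np.cos(th[0])-np.cos(t))
        dx=round(tx-X,4);dy=round(ty-Y,4);X+=dx;Y+=dy
        rows.append([w,round(dx,4),round(dy,4),0,0,0,0])
    for i in range(0,len(rows),10): print(rows[i:i+10])
E
python3 -c "
from h import *
arc(0,54,2)"
```

```text
[[0.004, np.float64(-0.0073), np.float64(0.0001), 0, 0, 0, 0], [0.004, np.float64(-0.0073), np.float64(0.0004), 0, 0, 0, 0], [0.004, np.float64(-0.0074), np.float64(0.0007), 0, 0, 0, 0], [0.004, np.float64(-0.0072), np.float64(0.0008), 0, 0, 0, 0], [0.004, np.float64(-0.0073), np.float64(0.0012), 0, 0, 0, 0], [0.004, np.float64(-0.0072), np.float64(0.0014), 0, 0, 0, 0], [0.004, np.float64(-0.0071), np.float64(0.0016), 0, 0, 0, 0], [0.004, np.float64(-0.0071), np.float64(0.0019), 0, 0, 0, 0], [0.004, np.float64(-0.007), np.float64(0.0022), 0, 0, 0, 0], [0.004, np.float64(-0.0069), np.float64(0.0024), 0, 0, 0, 0]]
[[0.004, np.float64(-0.0069), np.float64(0.0026), 0, 0, 0, 0], [0.004, np.float64(-0.0067), np.float64(0.0029), 0, 0, 0, 0], [0.004, np.float64(-0.0067), np.float64(0.0031), 0, 0, 0, 0], [0.004, np.float64(-0.0065), np.float64(0.0033), 0, 0, 0, 0], [0.004, np.float64(-0.0064), np.float64(0.0035), 0, 0, 0, 0], [0.004, np.float64(-0.0063), np.float64(0.0038), 0, 0, 0, 0], [0.004, np.float64(-0.0061), np.float64(0.004), 0, 0, 0, 0], [0.004, np.float64(-0.006), np.float64(0.0042), 0, 0, 0, 0], [0.004, np.float64(-0.0059), np.float64(0.0044), 0, 0, 0, 0], [0.004, np.float64(-0.0057), np.float64(0.0046), 0, 0, 0, 0]]
[[0.004, np.float64(-0.0055), np.float64(0.0048), 0, 0, 0, 0], [0.004, np.float64(-0.0054), np.float64(0.005), 0, 0, 0, 0], [0.004, np.float64(-0.0052), np.float64(0.0052), 0, 0, 0, 0], [0.004, np.float64(-0.005), np.float64(0.0054), 0, 0, 0, 0], [0.004, np.float64(-0.0048), np.float64(0.0055), 0, 0, 0, 0], [0.004, np.float64(-0.0046), np.float64(0.0057), 0, 0, 0, 0], [0.004, np.float64(-0.0044), np.float64(0.0059), 0, 0, 0, 0]]
```

>>> send_rows:
  steps:
    - [0.004, -0.0073, 0.0001, 0, 0, 0, 0]
    - [0.004, -0.0073, 0.0004, 0, 0, 0, 0]
    - [0.004, -0.0074, 0.0007, 0, 0, 0, 0]
    - [0.004, -0.0072, 0.0008, 0, 0, 0, 0]

```text
time_s: 12.5
eef_pos: [0.4844, 0.0169, 0.218]
ee_rot: [1.092, 1.28, -1.093]
contact_force: [-2.5, 0.2, -3.0]
gripper_width: 0.0099
```

>>> send_rows:
  steps:
    - [0.004, 0, 0, 0, 0, 0, 0]

```text
time_s: 12.58
eef_pos: [0.4845, 0.0169, 0.2187]
ee_rot: [1.092, 1.279, -1.093]
contact_force: [-4.1, 0.9, -0.9]
gripper_width: 0.0096
```

```bash
python3 - <<'E'
from station import status, cams
import cv2
s=status.observe();print(s["eef_pos"],s["ee_rot"],s["contact_force"],s["moment"],s["gripper_width"])
c=cams.camera("scene");a=c["img"][110:230,230:400,::-1]; cv2.imwrite("pics/s8.png",cv2.resize(a,None,fx=4.5,fy=4.5,interpolation=cv2.INTER_CUBIC))
E
```

```text
[0.48451051 0.01690005 0.21869819] [ 1.09205715  1.27939323 -1.09328273] [-4.05030232  0.9116431  -0.90935348] [-0.07559217  1.14171163  0.03937557] 0.009648715660523152
```

View pics/s8.png

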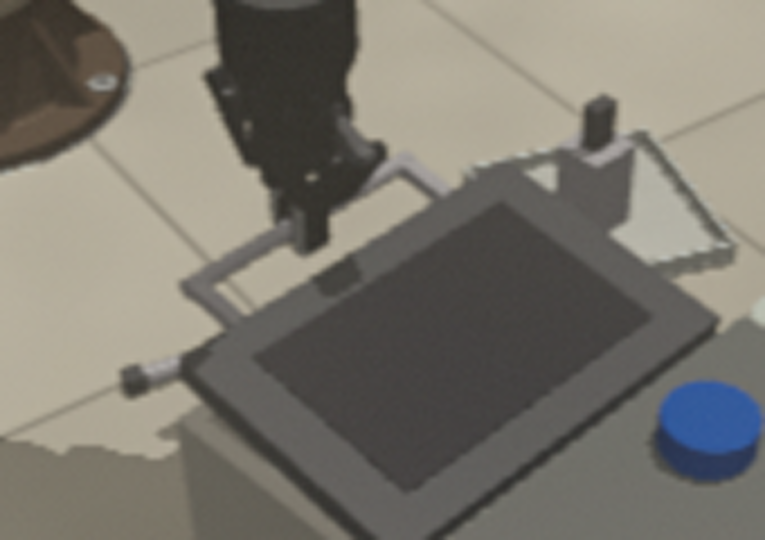

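The cover lifts with the bar gripped at (305,225), and the forces are small. Continuing along the arc.

>>> send_rows:
  steps:
    - [0.004, -0.0073, 0.0012, 0, 0, 0, 0]
    - [0.004, -0.0072, 0.0014, 0, 0, 0, 0]
    - [0.004, -0.0071, 0.0016, 0, 0, 0, 0]
    - [0.004, -0.0071, 0.0019, 0, 0, 0, 0]
    - [0.004, -0.007, 0.0022, 0, 0, 0, 0]
    - [0.004, -0.0069, 0.0024, 0, 0, 0, 0]

```text
time_s: 13.13
eef_pos: [0.4946, 0.0186, 0.2607]
ee_rot: [1.091, 1.281, -1.094]
contact_force: [-8.3, -0.7, 0.3]
gripper_width: 0.01
```

>>> send_rows:
  steps:
    - [0.004, -0.0069, 0.0026, 0, 0, 0, 0]
    - [0.004, -0.0067, 0.0029, 0, 0, 0, 0]
    - [0.004, -0.0067, 0.0031, 0, 0, 0, 0]
    - [0.004, -0.0065, 0.0033, 0, 0, 0, 0]
    - [0.004, -0.0064, 0.0035, 0, 0, 0, 0]
    - [0.004, 0, 0, 0, 0, 0, 0]

```text
time_s: 13.63
eef_pos: [0.5095, 0.021, 0.2948]
ee_rot: [1.09, 1.281, -1.095]
contact_force: [-12.8, -1.7, 5.4]
gripper_width: 0.0098
```

```bash
python3 - <<'E'
from station import status, cams
import cv2
s=status.observe();print(s["joint_positions"],s["eef_pos"],s["ee_rot"],s["contact_force"],s["moment"],s["gripper_width"])
c=cams.camera("scene");a=c["img"][70:230,230:420,::-1]; cv2.imwrite("pics/s9.png",cv2.resize(a,None,fx=3.7,fy=3.7,interpolation=cv2.INTER_CUBIC))
E
```

```text
[ 0.33060603  0.32505695 -0.60675015  1.82217229  0.21054908  1.06193379
 -0.19807697] [0.50952066 0.02104718 0.29475924] [ 1.09041116  1.28096108 -1.09494719] [-12.83174103  -1.65949352   5.38240399] [-0.38366719  2.94762866  0.06624555] 0.009795027449405955
```

View pics/s9.png

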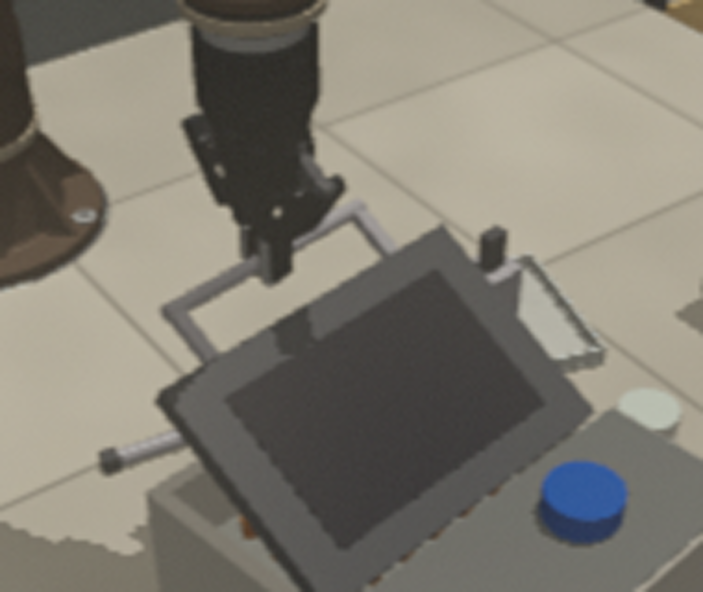

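```bash
cat >>h.py <<'E'
C9,S9=np.cos(np.radians(9)),np.sin(np.radians(9))
def barpt(deg,y,mid=(.482,.0167)):
    t=np.radians(deg); dx=.21*(1-np.cos(t)); 
    return np.array([mid[0]+C9*dx-S9*y, mid[1]+S9*dx+C9*y, .132+.21*np.sin(t)])
def fitang(c,pl,pr,yl=.081,yr=-.081):
    from scipy.optimize import least_squares
    f=lambda q: np.concatenate([proj(c,barpt(q[0],yl+q[1]))-pl,proj(c,barpt(q[0],yr+q[1]))-pr])
    r=least_squares(f,[30,0]); return r.x,r.fun
E
python3 - <<'E'
from h import *
S=load("scene0")
k=lambda u,v:np.array([230+u/3.7-.4,70+v/3.7-.4])
print(fitang(S,k(358,209),k(168,311)))
k=lambda u,v:np.array([240+u/7-.43,130+v/6.5-.43])
print(fitang(S,k(555,155),k(225,337)))
E
```

```text
(array([ 2.93890357e+01, -1.85292587e-04]), array([-0.80220874, -0.14149046,  0.54538336, -0.11579249]))
(array([ 0.5213673 , -0.00172038]), array([-0.51814159,  0.24753561,  0.39624151, -0.28890428]))
```

The image fit gives about 29° against 30° commanded. I'll take off a little of the side load and continue.

>>> send_rows:
  steps:
    - [0.004, -0.0063, 0.0026, 0, 0, 0, 0]
    - [0.004, -0.0061, 0.004, 0, 0, 0, 0]
    - [0.004, -0.006, 0.0042, 0, 0, 0, 0]
    - [0.004, -0.0059, 0.0044, 0, 0, 0, 0]
    - [0.004, -0.0057, 0.0046, 0, 0, 0, 0]
    - [0.004, 0, 0, 0, 0, 0, 0]

```text
time_s: 14.18
eef_pos: [0.5296, 0.0244, 0.3253]
ee_rot: [1.091, 1.28, -1.094]
contact_force: [-13.8, -1.5, 8.6]
gripper_width: 0.0096
```

```bash
python3 - <<'E'
from station import status, cams
import cv2
s=status.observe();print(s["joint_positions"],s["eef_pos"],s["ee_rot"],s["contact_force"],s["moment"],s["gripper_width"])
c=cams.camera("scene");a=c["img"][70:230,230:420,::-1]; cv2.imwrite("pics/s10.png",cv2.resize(a,None,fx=3.7,fy=3.7,interpolation=cv2.INTER_CUBIC))
E
```

```text
[ 0.32001037  0.3299043  -0.60613637  1.73381641  0.20460201  1.14343958
 -0.18911624] [0.52955405 0.02435175 0.32531089] [ 1.09102532  1.28040053 -1.09406249] [-13.75706533  -1.48608303   8.55749041] [-0.42216832  3.33392019  0.06926637] 0.009596686906795033
```

View pics/s10.png

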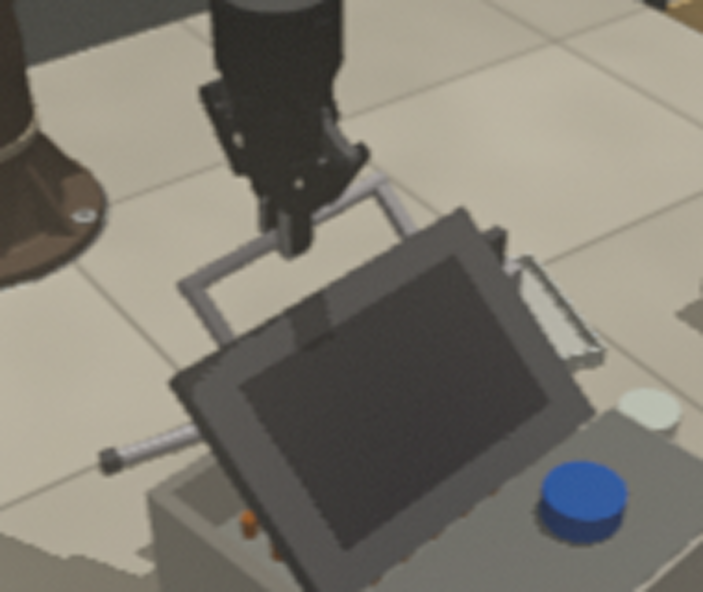

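The image shows about 40° with the cover and grip sound. I'll continue past the balance point, relaxing the radial load.

```bash
python3 - <<'E'
from h import *
S=load("scene0")
k=lambda u,v:np.array([230+u/3.7-.4,70+v/3.7-.4])
print(fitang(S,k(380,183),k(184,286)))
E
```

```text
(array([ 4.00761074e+01, -2.19073604e-03]), array([-0.94770581, -0.42546551,  0.48503277, -0.20827668]))
```

>>> send_rows:
  steps:
    - [0.004, -0.0065, 0.0037, 0, 0, 0, 0]
    - [0.004, -0.0054, 0.005, 0, 0, 0, 0]
    - [0.004, -0.0052, 0.0052, 0, 0, 0, 0]
    - [0.004, -0.005, 0.0054, 0, 0, 0, 0]
    - [0.004, 0, 0, 0, 0, 0, 0]

```text
time_s: 14.65
eef_pos: [0.5498, 0.0276, 0.348]
ee_rot: [1.093, 1.279, -1.092]
contact_force: [-12.0, -0.9, 10.3]
gripper_width: 0.0096
```

>>> send_rows:
  steps:
    - [0.004, -0.0048, 0.0055, 0, 0, 0, 0]
    - [0.004, -0.0046, 0.0057, 0, 0, 0, 0]
    - [0.004, -0.0044, 0.0059, 0, 0, 0, 0]
    - [0.004, -0.0022, 0.003, 0, 0, 0, 0]
    - [0.004, 0, 0, 0, 0, 0, 0]

```text
time_s: 15.07
eef_pos: [0.5702, 0.031, 0.3645]
ee_rot: [1.094, 1.277, -1.09]
contact_force: [-9.1, -0.8, 12.1]
gripper_width: 0.0093
```

```bash
python3 - <<'E'
from station import status, cams
import cv2
s=status.observe();print(s["joint_positions"],s["eef_pos"],s["ee_rot"],s["contact_force"],s["moment"],s["gripper_width"])
c=cams.camera("scene");a=c["img"][70:230,230:420,::-1]; cv2.imwrite("pics/s11.png",cv2.resize(a,None,fx=3.7,fy=3.7,interpolation=cv2.INTER_CUBIC))
E
```

```text
[ 0.28644394  0.36732454 -0.59808721  1.58201587  0.21480298  1.25514904
 -0.1893616 ] [0.570178   0.03098837 0.36452068] [ 1.09420929  1.27726546 -1.08983772] [-9.05242994 -0.79565272 12.12371344] [-0.30574326  1.99421839  0.07999744] 0.00928906353980221
```

View pics/s11.png

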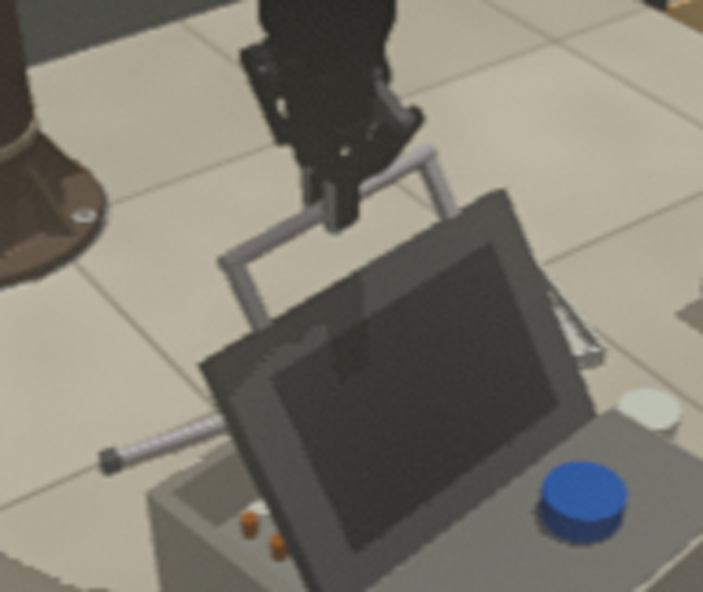

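```bash
python3 - <<'E'
from h import *
S=load("scene0")
k=lambda u,v:np.array([230+u/3.7-.4,70+v/3.7-.4])
print(fitang(S,k(432,153),k(226,262)))
E
```

```text
(array([ 5.79382876e+01, -6.10824032e-03]), array([-0.77009581,  0.43696972,  1.02636698,  0.35623657]))
```

The cover is at about 55-57°, held, with the bar gripped at (340,205). Now I'll ease it back.

```bash
python3 -c "
from h import *
arc(55,41,-2)"|sed 's/np.float64//g'
```

```text
[[0.004, (0.0043), (-0.0059), 0, 0, 0, 0], [0.004, (0.0045), (-0.0058), 0, 0, 0, 0], [0.004, (0.0047), (-0.0056), 0, 0, 0, 0], [0.004, (0.0049), (-0.0055), 0, 0, 0, 0], [0.004, (0.0051), (-0.0052), 0, 0, 0, 0], [0.004, (0.0053), (-0.0051), 0, 0, 0, 0], [0.004, (0.0054), (-0.0049), 0, 0, 0, 0]]
```

>>> send_rows:
  steps:
    - [0.004, -0.0015, -0.001, 0, 0, 0, 0]
    - [0.004, 0.002, -0.003, 0, 0, 0, 0]
    - [0.004, 0, 0, 0, 0, 0, 0]

```text
time_s: 15.37
eef_pos: [0.5659, 0.0302, 0.3615]
ee_rot: [1.094, 1.278, -1.09]
contact_force: [1.6, 2.5, -2.3]
gripper_width: 0.0092
```

>>> send_rows:
  steps:
    - [0.004, 0.0022, -0.0029, 0, 0, 0, 0]
    - [0.004, 0.0046, -0.0057, 0, 0, 0, 0]
    - [0.004, 0.0048, -0.0056, 0, 0, 0, 0]
    - [0.004, 0.005, -0.0053, 0, 0, 0, 0]
    - [0.004, 0, 0, 0, 0, 0, 0]

```text
time_s: 15.78
eef_pos: [0.5446, 0.0267, 0.3432]
ee_rot: [1.092, 1.281, -1.093]
contact_force: [2.3, 4.0, -0.5]
gripper_width: 0.0098
```

>>> send_rows:
  steps:
    - [0.004, 0.0034, -0.0034, 0, 0, 0, 0]
    - [0.004, 0.0036, -0.0035, 0, 0, 0, 0]
    - [0.004, 0.0038, -0.0034, 0, 0, 0, 0]
    - [0.004, 0.002, -0.0018, 0, 0, 0, 0]
    - [0.004, 0, 0, 0, 0, 0, 0]
    - [0.004, 0, 0, 0, 0, 0, 0]

```text
time_s: 16.28
eef_pos: [0.5337, 0.0249, 0.331]
ee_rot: [1.092, 1.28, -1.093]
contact_force: [1.2, 4.3, -1.4]
gripper_width: 0.0095
```

```bash
python3 - <<'E'
from station import status, cams
import cv2
s=status.observe();print(s["joint_positions"],s["eef_pos"],s["ee_rot"],s["contact_force"],s["moment"],s["gripper_width"])
p=s["eef_pos"];import numpy as np
d=p[0]*.9877+p[1]*.1564-.4792; print(d,np.degrees(np.arccos(1-d/.21)),np.degrees(np.arcsin((p[2]-.1883)/.21)))
c=cams.camera("scene");np.savez("scene9",**c);a=c["img"][80:160,260:360,::-1]; cv2.imwrite("pics/s12.png",cv2.resize(a,None,fx=7,fy=7,interpolation=cv2.INTER_CUBIC))
a=c["img"][70:270,230:450,::-1]; cv2.imwrite("pics/s13.png",cv2.resize(a,None,fx=3,fy=3,interpolation=cv2.INTER_CUBIC))
E
```

```text
[ 0.31826521  0.33148827 -0.60573093  1.71674248  0.20335255  1.15726915
 -0.18693219] [0.53369817 0.02486066 0.33101717] [ 1.09246644  1.28008842 -1.09271978] [ 1.2008646   4.28331553 -1.37936268] [ 0.96313437 -0.60638412 -0.00339821] 0.009538306877883705
0.05182188529250781 41.1291263606727 42.81282974710044
```

View pics/s12.png

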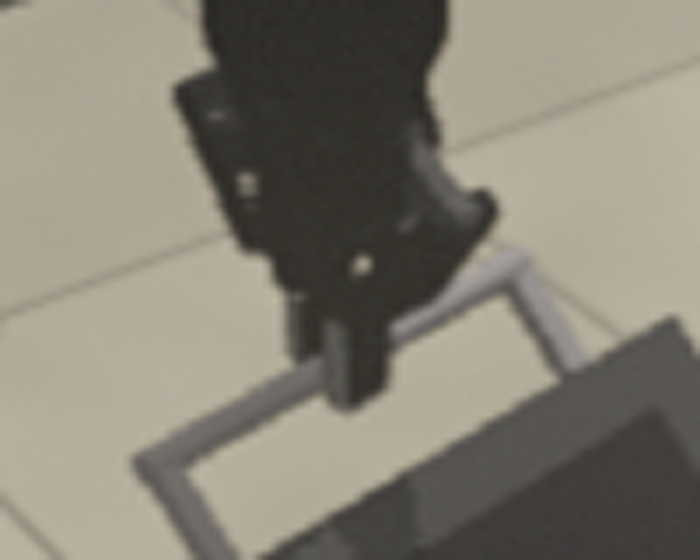

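View pics/s13.png

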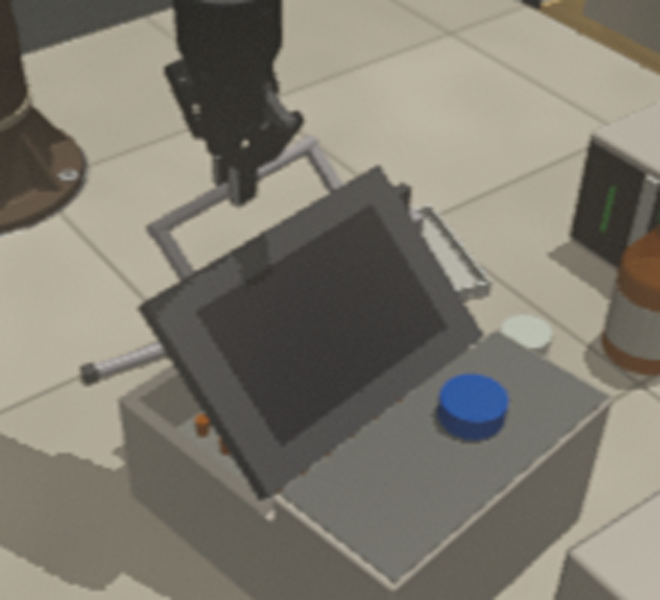

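The bar is gripped at (345,370) in the crop and the cover stands near 40°. I'll check the angle with a plane fit to the cover's depth.

```bash
cat >>h.py <<'E'
def cover_angle(c,poly):
    import cv2
    m=np.zeros(c["depth"].shape,np.uint8); cv2.fillPoly(m,[np.int32(poly)],1)
    v,u=np.nonzero(m&(c["depth"]>0)); d=c["depth"][v,u]; K=c["K"]
    P=np.stack([(u-K[0,2])/K[0,0]*d,(v-K[1,2])/K[1,1]*d,d],1); W=(P-c["t"])@c["R"]
    q=W.mean(0); 
    for _ in range(3):
        n=np.linalg.svd(W-W.mean(0),full_matrices=False)[2][2]; n*=np.sign(n[2]); r=(W-W.mean(0))@n
        W=W[np.abs(r)<max(2.5*r.std(),1e-4)]
    return np.degrees(np.arctan2(n[0]*C9+n[1]*S9,n[2])),-n[0]*S9+n[1]*C9,r.std(),len(W)
E
python3 - <<'E'
from h import *
S=load("scene9");S0=load("scene0")
k=lambda u,v:np.array([260+u/7-.43,80+v/7-.43])
print(fitang(S,k(520,262),k(150,462)))
p=[(230+u/3,70+v/3) for u,v in((205,315),(370,212),(440,322),(285,438))]
print(cover_angle(S,p))
q=[(240+u/7,130+v/6.5) for u,v in((340,425),(700,215),(760,280),(560,560))]
print("closed",cover_angle(S0,q))
E
```

```text
(array([ 4.42824976e+01, -5.88619354e-03]), array([-0.48773545, -0.23394291,  0.07562327, -0.41417098]))
(np.float64(41.20746398986636), np.float64(0.005881533410927675), np.float64(0.001216426539658416), 3016)
closed (np.float64(-0.26226102759511327), np.float64(0.0004345339367289189), np.float64(0.0010062822773599807), 1399)
```

>>> send_rows:
  steps:
    - [0.004, 0.0012, -0.001, -0.0005, 0, 0, 0]
    - [0.004, 0.0012, -0.001, 0, 0, 0, 0]
    - [0.004, 0.0012, -0.001, 0, 0, 0, 0]
    - [0.004, 0, 0, 0, 0, 0, 0]
    - [0.004, 0, 0, 0, 0, 0, 0]
    - [0.004, 0, 0, 0, 0, 0, 0]

```text
time_s: 16.83
eef_pos: [0.531, 0.0245, 0.3278]
ee_rot: [1.093, 1.279, -1.093]
contact_force: [2.2, 1.5, -0.8]
gripper_width: 0.0098
```

```bash
cat > chk.py <<'E'
from station import status, cams
from h import *
import cv2
p=[(230+u/3,70+v/3) for u,v in((205,315),(370,212),(440,322),(285,438))]
for i in range(2):
    S=cams.camera("scene"); print(cover_angle(S,p))
s=status.observe(); x=s["eef_pos"]; d=x[0]*.9877+x[1]*.1564-.4792
print(s["time_s"],x,s["contact_force"],s["moment"],s["gripper_width"],np.degrees(np.arccos(1-d/.21)))
cv2.imwrite("pics/final_s.png",S["img"][:,:,::-1]); cv2.imwrite("pics/final_t.png",cams.camera("top")["img"][:,:,::-1])
E
python3 chk.py
```

```text
(np.float64(40.012375188628575), np.float64(0.006076293707121094), np.float64(0.0011954542059613295), 3027)
(np.float64(39.93344345532977), np.float64(0.005648885492740299), np.float64(0.0012193353112858053), 3039)
16.9333 [0.53098874 0.02450778 0.32782322] [ 1.85509896  1.67575433 -0.07505217] [ 0.36184748 -0.82317412  0.09166615] 0.009564271563276482 39.98298745678532
```

View pics/final_s.png

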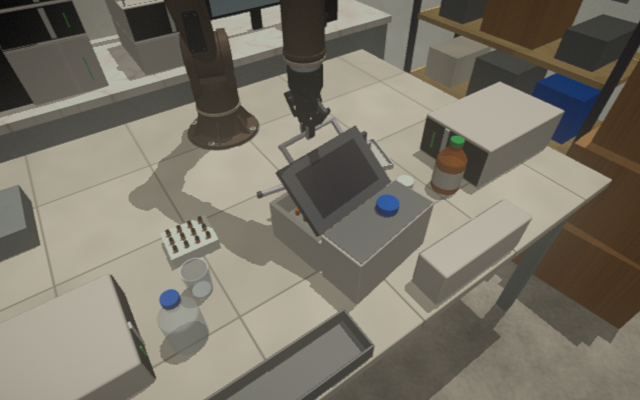

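View pics/final_t.png

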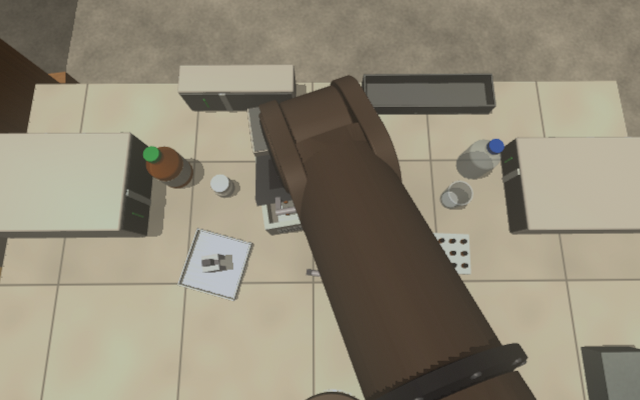

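```bash
python3 -c "
import cv2
a=cv2.imread('pics/final_t.png')[220:310,170:270];cv2.imwrite('pics/ft2.png',cv2.resize(a,None,fx=6,fy=6,interpolation=cv2.INTER_CUBIC))"
```

```text
(no output)
```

View pics/ft2.png

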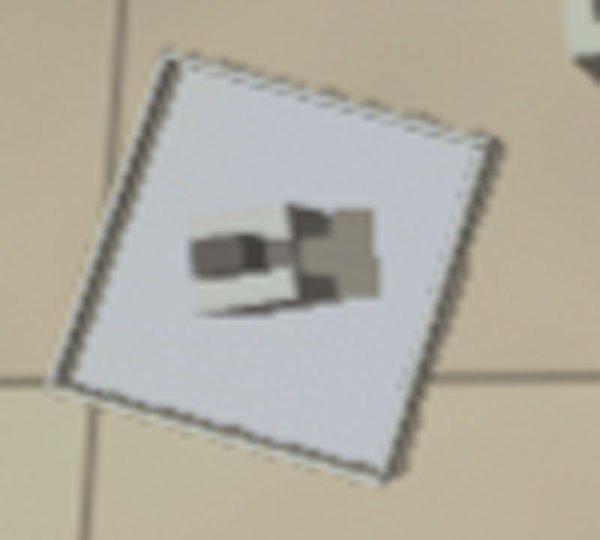

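The weight stands upright near the tray's middle at (245,260), and the bystanders that are visible are where they were. I'm handing the job in.

```bash
python3 -c "
from station import robot
print(robot.close_job())"
```

```text
the job is handed in; nothing more can be done
None
```

The job is done and handed in at about 17 s. The saddle weight stands upright on its two legs near the middle of the tray. The cover is still gripped by its bar and held at about 40°.

- **Cover movement:** I raised the cover to about 55° and eased it back, keeping hold of the bar throughout. At the top, the arm position gave about 55° but the image gave 58°.
- **Final angle:** the last depth-camera fit read 40.0° and the arm position gave 40.0°. An earlier reading from bar pixels, taken just before the last correction, came out about 3° above the depth fit. I trusted the depth fit.
- **Forces:** the highest reading was about 16 N, from pushing slightly toward the hinge while raising the cover. It had dropped to about 2.5 N at the end.
- **Rest of the bench:** in the last pictures everything else I could see was where it started. In the top view the arm partly hid the rack and the steel tube, and hid the blue cap. All three look in place in the scene view.

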